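Balance a tin of compound on the detailing cart and record it

TASK

Weigh the tin on the two-pan balance: load the other pan with just those of the plain steel knob weights that make the beam level, setting them down gently (take off the one already there if it does not belong), and leave any weight that is not needed standing upright in the top grey tray with the brush. With the beam level, press the balance's black button down to its halfway stop, pause there for a second, then press it fully down to record the weighing, and let go. Do not disturb the tins, the red case, the brush or the spray bottle.

Things in the scene. Friction and masses are not known exactly. Their poses are not given: they have to be found in the camera images.
- balance: Fixed grey two-pan balance. Origin: centre of its base at cart level; x from its button side (near the robot) to its back, y along the beam to the weight pan, z up; turned up to 0.3 rad. Base 110 x 340 x 22 mm. Pan centres at y = +140 (weights) and -140 mm (tin). A white scale plate, 110 mm wide, top 143 mm up, stands at x = 36 mm with the beam's black pointer behind it.
- beam (a joint): Beam tilt in rad about the balance's x, pivot 55 mm up: 0 level, positive = weight pan up, stops at -0.1 and +0.1. Starts at +0.1: the tin outweighs any one weight. Level when the weights on the weight pan total the tin's mass, wherever they stand on it; 10 g of difference tilts it about 0.014 rad, 100 g drives it to its stop. Damped, settles within a second or two.
- weight_pan (a point): Centre of the weight pan's floor. Steel pan 170 mm (balance x) by 115 mm (balance y), lip 3 mm thick and 5 mm high; stays level as it rises and sinks. Floor 88 mm above the cart when the beam is level, 14 mm higher at the start. One of the three weights starts on it, 30 to 50 mm from the centre towards balance -x; a second weight fits beside it on the +x half. Axes as the balance.
- tin_pan (a point): Centre of the tin pan's floor: the same kind of pan at the other end, floor 14 mm lower than level at the start. One tin stands on it and must stay there.
- cap_top (a point): Centre of the top of the round black button cap, 40 mm in diameter, over a grey block (70 x 80 mm, 45 mm high) at the front of the balance, 82 mm before its origin (balance -x), midway between the pans. 70 mm above the cart when released; presses straight down: 6 mm to the halfway stop, a further 6 mm to fully down.
- cap (a joint): First stage of the button, in m: 0 released, 0.006 at the halfway stop. Light spring, 1.2 N at first and 2.4 N at the halfway stop. Springs back.
- plunger (a joint): Second stage of the button, in m: 0 until the push passes about 8 N, 0.006 fully down (about 13.5 N). A push of 4 to 7 N therefore rests at the halfway stop. Springs back.
- tray_floor (a point): Centre of the floor of the top tray of a fixed three-tier grey tray stack, 102 mm above the cart. Tray 280 (its x) by 150 mm (its y), walls 4 mm thick, 20 mm high. x points away from the robot, turned up to 0.25 rad. Two weights start in a row at y about -20 mm: one at x = -94 to -82, the other at x = 0 to +92 mm; the third fits in the row's widest gap. The brush lies at y = +35 to +66 mm.
- small_mid (a point): Centre (half-way up) of the smallest of three plain stainless knob weights, 200 g, 60 mm tall: body 46 mm in diameter and 22 mm high, above it a neck 14 mm in diameter and 16 mm high, on top a knob head 25 mm in diameter and 22 mm high. z along its axis. Two weights start in the top tray, one on the weight pan; which is which varies.
- medium_mid (a point): Centre (half-way up) of the middle-sized of three plain stainless knob weights, 300 g, 68 mm tall: body 54 mm in diameter and 30 mm high, above it a neck 14 mm in diameter and 16 mm high, on top a knob head 25 mm in diameter and 22 mm high. z along its axis. Two weights start in the top tray, one on the weight pan; which is which varies.
- large_mid (a point): Centre (half-way up) of the largest of three plain stainless knob weights, 400 g, 76 mm tall: body 62 mm in diameter and 38 mm high, above it a neck 14 mm in diameter and 16 mm high, on top a knob head 25 mm in diameter and 22 mm high. z along its axis. Two weights start in the top tray, one on the weight pan; which is which varies.
- low_tin_mid (a point): Centre (half-way up) of the smallest of three closed silver aluminium tins, 80 mm in diameter, 70 mm high, mass 500 g. One of the three tins starts on the tin pan (which one varies); the other two stand in a two-tier grey tray rack to the robot's left and are not needed.
- mid_tin_mid (a point): Centre (half-way up) of the middle-sized of three closed silver aluminium tins, 90 mm in diameter, 85 mm high, mass 600 g. One of the three tins starts on the tin pan (which one varies); the other two stand in a two-tier grey tray rack to the robot's left and are not needed.
- tall_tin_mid (a point): Centre (half-way up) of the largest of three closed silver aluminium tins, 100 mm in diameter, 100 mm high, mass 700 g. One of the three tins starts on the tin pan (which one varies); the other two stand in a two-tier grey tray rack to the robot's left and are not needed.
- brush_mid (a point): Bystander: middle of a bamboo-handled brush, 170 mm long, 22 mm wide, 20 mm high, lying along its own x in the top tray near the +y wall. Origin 10 mm above the tray floor.
- clay_case_mid (a point): Bystander: centre of a red plastic clay bar case, 77 x 117 x 42 mm, lying on the cart near the robot, to its right.
- bottle_mid (a point): Bystander: a grey bottle with a stainless spray tip, 60 mm in diameter and 185 mm tall, standing on the cart close in front of the robot. The point lies on its axis 90 mm above the cart.

How it is judged:
On the way, in this order (a step that is already met when the one before it is completed fails the run):
1. the beam is level (within 0.025 rad) under the weights alone, with the gripper touching nothing, for half a second (value of joint beam between -0.025 and 0.025 rad and contact force between the fingers and anything else below 0.3 N), for 0.5 s.
2. with the beam level, the button rests at its halfway stop for half a second (value of joint beam between -0.025 and 0.025 rad and value of joint cap above 0.004 m and value of joint plunger below 0.0015 m), for 0.5 s.
3. with the beam level, the button is pressed fully down (value of joint beam between -0.025 and 0.025 rad and value of joint plunger above 0.0045 m), for 0.05 s.
At the end, for the whole second after the job is handed in: The beam is level within 0.025 rad and at rest, a tin still stands on the tin pan, every weight stands upright either on the weight pan or in the top tray, and the button is released (value of joint beam between -0.025 and 0.025 rad and velocity of joint beam between -0.05 and 0.05 rad/s and ((x of small_mid in the frame of weight_pan between -0.085 and 0.085 m and y of small_mid in the frame of weight_pan between -0.058 and 0.058 m and z of small_mid in the frame of weight_pan between 0.02 and 0.05 m) or (x of small_mid in the frame of tray_floor between -0.14 and 0.14 m and y of small_mid in the frame of tray_floor between -0.075 and 0.075 m and z of small_mid in the frame of tray_floor between 0.02 and 0.05 m)) and angle between each of small_mid, medium_mid, large_mid's own z axis and vertical below 0.15 rad and ((x of medium_mid in the frame of weight_pan between -0.085 and 0.085 m and y of medium_mid in the frame of weight_pan between -0.058 and 0.058 m and z of medium_mid in the frame of weight_pan between 0.02 and 0.05 m) or (x of medium_mid in the frame of tray_floor between -0.14 and 0.14 m and y of medium_mid in the frame of tray_floor between -0.075 and 0.075 m and z of medium_mid in the frame of tray_floor between 0.02 and 0.05 m)) and ((x of large_mid in the frame of weight_pan between -0.085 and 0.085 m and y of large_mid in the frame of weight_pan between -0.058 and 0.058 m and z of large_mid in the frame of weight_pan between 0.02 and 0.05 m) or (x of large_mid in the frame of tray_floor between -0.14 and 0.14 m and y of large_mid in the frame of tray_floor between -0.075 and 0.075 m and z of large_mid in the frame of tray_floor between 0.02 and 0.05 m)) and ((x of low_tin_mid in the frame of tin_pan between -0.06 and 0.06 m and y of low_tin_mid in the frame of tin_pan between -0.04 and 0.04 m and z of low_tin_mid in the frame of tin_pan between 0.02 and 0.07 m) or (x of mid_tin_mid in the frame of tin_pan between -0.06 and 0.06 m and y of mid_tin_mid in the frame of tin_pan between -0.04 and 0.04 m and z of mid_tin_mid in the frame of tin_pan between 0.02 and 0.07 m) or (x of tall_tin_mid in the frame of tin_pan between -0.06 and 0.06 m and y of tall_tin_mid in the frame of tin_pan between -0.04 and 0.04 m and z of tall_tin_mid in the frame of tin_pan between 0.02 and 0.07 m)) and value of joint plunger below 0.0015 m and value of joint cap below 0.002 m); the robot touches nothing.
It fails at once if the brush, the red case or the spray bottle is shoved more than 30 mm (distance of any of brush_mid, clay_case_mid, bottle_mid from where it was at the start of the episode above 0.03 m).
It fails at once if a tin is shoved more than 40 mm (distance of any of low_tin_mid, mid_tin_mid, tall_tin_mid from where it was at the start of the episode above 0.04 m).
It fails at once if a tin, the red case or the spray bottle is tipped (angle between any of low_tin_mid, mid_tin_mid, tall_tin_mid, clay_case_mid, bottle_mid's own z axis and vertical above 0.3 rad).
It fails at once if a weight is dropped or slammed onto the balance (over 40 N) (contact force between any of small, medium, large and balance above 40 N).
It also fails if it takes over 72 s, if anything falls off the work surface, if the arm or the gripper's body presses on something with over 40 N, if the wrist force passes 120 N, or if a joint passes its speed limit or range.

ROBOT

A 6-joint arm with a two-finger parallel gripper is mounted at the origin on the work surface. World frame = base frame: x ahead of the robot, y to its left, z up, the work surface at z = 0. Lengths are in m, angles in rad, forces in N, time in s.
With the tool pointing down it reaches from about 0.375 to 0.925 m from the base axis. Payload 5.7 kg.
Tool frame: the origin (TCP) lies at the very end of the fingers, on their centre line; the grasp point (between the pads) lies 19 mm behind it; z points along the fingers, y is the direction in which the jaws open and shut (so a half turn about z gives the same grasp; the last joint's range is limited). The gripper opens to 85 mm and grips with 20 to 120 N. Pads are 22 mm wide; open, the fingers measure 114 mm over their backs; the gripper's body (76 mm by 85 mm) begins 54 mm behind the grasp point. The pads swing forward as they close: fully open they stand 13 mm farther back than shut.
Start: joints at [-1.375, 0.359, 1.51, -0, 1.272, -0.115], TCP at [0.183, -0.571, 0.231] pointing down, gripper open.
Joint ranges: [-2.97, 2.97], [-1.01, 2.36], [0.21, 2.38], [-0.96, 4.11], [0.2, 2.71], [-2.98, 2.98]. Speed limits (rad/s): [2.39, 2.39, 3.14, 3.14, 3.14, 3.14].

INTERFACE

Orientations are given as a unit quaternion [x, y, z, w].
In Python, from cell import arm gives the robot as it stands.
- The arm moves only by the shell command python3 -m jog 'ROWS' [OPENING] [FORCE]. ROWS is JSON, a list of rows, each an object with "travel": the shift along the world's x, y, z in units of 300 mm (1.0 is 300 mm), a list of three; "rotation": the turn, a rotation vector about the world's x, y, z in units of 90 degrees (1.0 is 90 degrees), a list of three. In form: [{"travel": [dx, dy, dz], "rotation": [rx, ry, rz]}, ...]. A call has exactly 5 rows; each row is the pose to reach, as a shift and turn from the pose measured when the call began; what a row does not reach only later rows make up. A row lasts 1/8 s, in which the tool goes at most 62.5 mm and 10.7 degrees, less where a joint would pass 70% of its speed; a pose out of reach is approached as far as the arm can. A call with a number of a shift or a turn outside -1 to 1 is refused whole. A call with a gripper value outside its range is refused whole. OPENING is the closure in counts, from 0 (fully open) to 255 (shut), set as the call begins (- or left out, the last holds). The fingers move at their own pace and stop on an object; FORCE is the grip in N (left out, the last holds). Time passes only in rows, so rows that repeat a pose let the fingers close, or fill a call up. It gives the time, the measured TCP pose, the force and the opening at its end, in the units of the state.
- arm.sense(): the state, without advancing time (a new reading comes with each control period).
- arm.grab_frame(name): name is "scene" or "top"; returns a dict with "color" (480x640x3 uint8, blue, green, red), "K" (3x3 intrinsics, pixels), "R" (3x3) and "t" (3): a world point X has camera coordinates R X + t. Camera axes: x right, y down, z forward; pixel columns grow to the right and rows downward; lengths in m; the calibration is good to about 2 mm. A picture is of the moment at which its call begins. There is no depth.
- arm.sign_off(): hands the job in, once; it reports no verdict.
The state is a dict: "t": time; "joint_pos": joint angles; "joint_velocities": joint speeds; "tau": joint torques, N m; "tool_pos": TCP position; "tool_rot": TCP orientation; "ft_force": force on the tool from outside, world axes, zero at the start; "ft_torque": the same for the moment, N m; "grip_width": opening from 0.0 (shut) to 1.0 (fully open).
Only numpy, scipy, OpenCV 4.12 (cv2) and the standard library are available. Lean on these libraries where they do the work, as an engineer would, in place of code of your own. Each camera call takes 0.05 s, during which the arm holds its last target.

## Working session

There is one attempt and no reset: what is moved stays moved. The work goes in short steps, Python scripts to look and compute and a shell command to move; the robot and the scene stay as the last step left them, time stands still between calls to the robot, and variables do not carry over. Pictures are saved under pics/ and viewed, and the job is handed in when it is done.

```bash
ls; mkdir -p pics
python3 - <<'E'
from cell import arm
import cv2
s=arm.sense(); print({k:s[k] for k in ('t','tool_pos','tool_rot','ft_force','grip_width')})
for n in('scene','top'):
    f=arm.grab_frame(n); cv2.imwrite(f'pics/{n}0.png',f['color']); print(n,f['K'],f['R'],f['t'])
E
```

```text
pics
{'t': 0.0, 'tool_pos': array([ 0.18335678, -0.57056358,  0.23046315]), 'tool_rot': array([ 9.87945513e-01,  1.54799298e-01, -4.28770417e-05, -9.15528173e-04]), 'ft_force': array([-0.28490222, -0.42331344, -0.13655242]), 'grip_width': 0.998362375092712}
scene [[461.50142921   0.         320.97271125]
 [  0.         461.50142921 240.66205938]
 [  0.           0.           1.        ]] [[-0.45378388  0.89102291 -0.01258402]
 [ 0.7643225   0.38191948 -0.5195658 ]
 [-0.45813895 -0.24538884 -0.85433777]] [ 0.1495184  -0.34027782  1.36466561]
top [[538.71634007   0.         310.88916948]
 [  0.         538.71634007 230.48935314]
 [  0.           0.           1.        ]] [[-0.01218482 -0.99987815  0.00975795]
 [-0.98636238  0.01041709 -0.16425813]
 [ 0.16413646 -0.01162633 -0.98636912]] [0.06150172 0.4997386  1.39337444]
```

View pics/scene0.png

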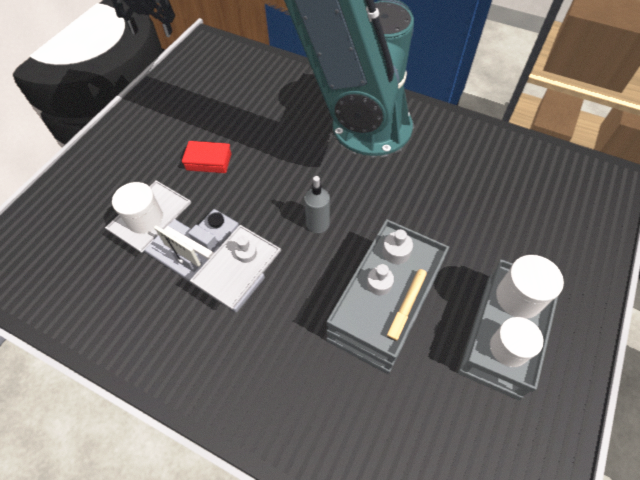

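View pics/top0.png

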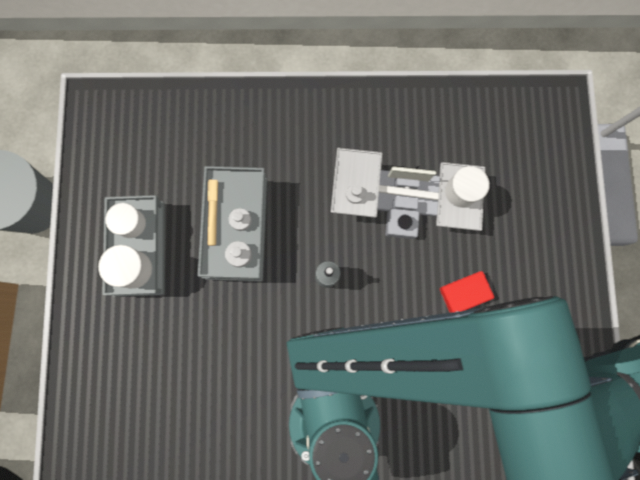

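Run:
```python
import cv2,numpy as np
a=cv2.imread('pics/top0.png'); b=cv2.imread('pics/scene0.png')
def z(i,x,y,w,h,s,n): cv2.imwrite(n,cv2.resize(i[y:y+h,x:x+w],None,fx=s,fy=s,interpolation=cv2.INTER_CUBIC))
z(a,325,140,170,110,4.7,'pics/z1.png')
z(a,90,150,200,150,4,'pics/z2.png')
z(b,100,170,190,140,4.2,'pics/z3.png')
z(b,320,210,250,187,3.2,'pics/z4.png')
```

```text
(no output)
```

View pics/z1.png

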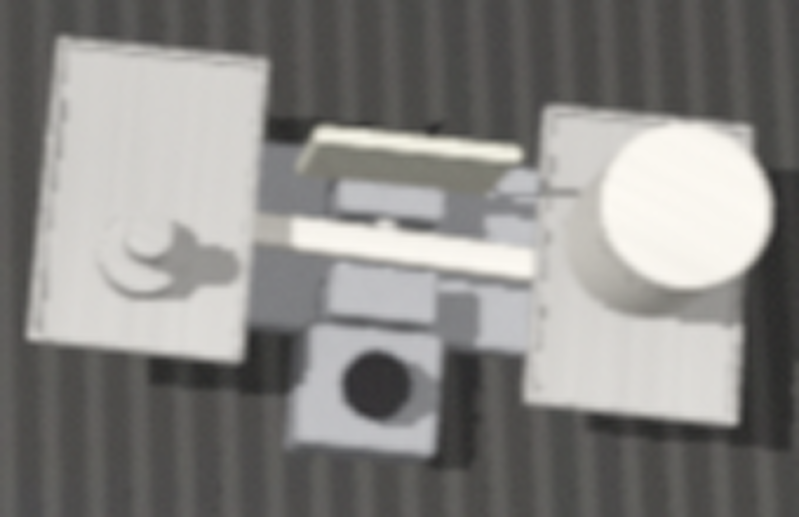

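View pics/z2.png

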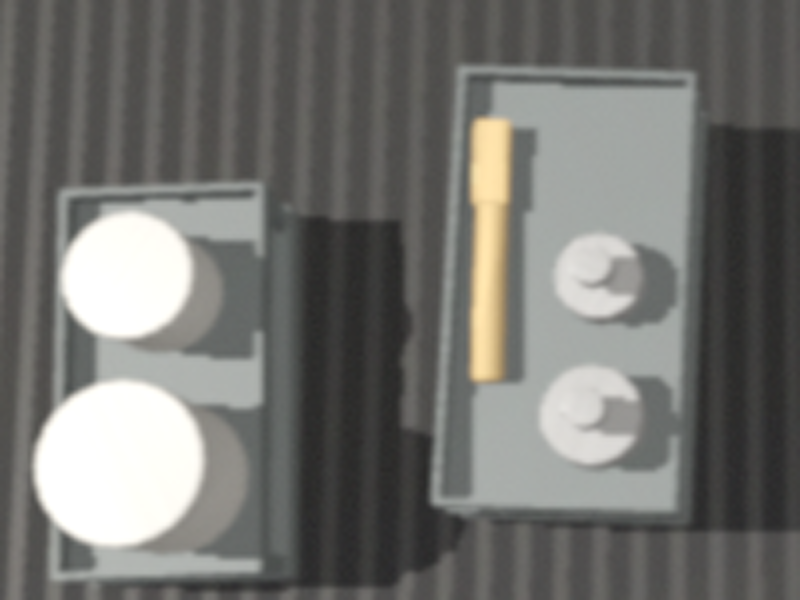

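View pics/z3.png

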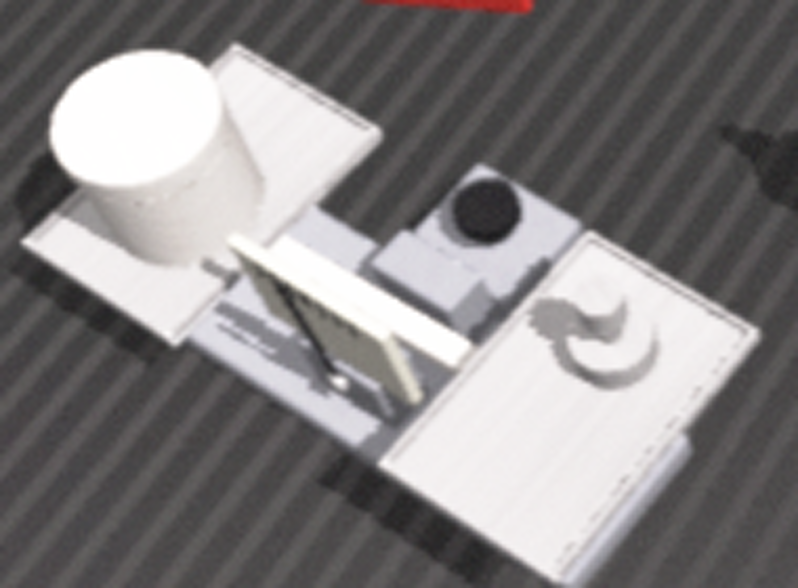

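View pics/z4.png

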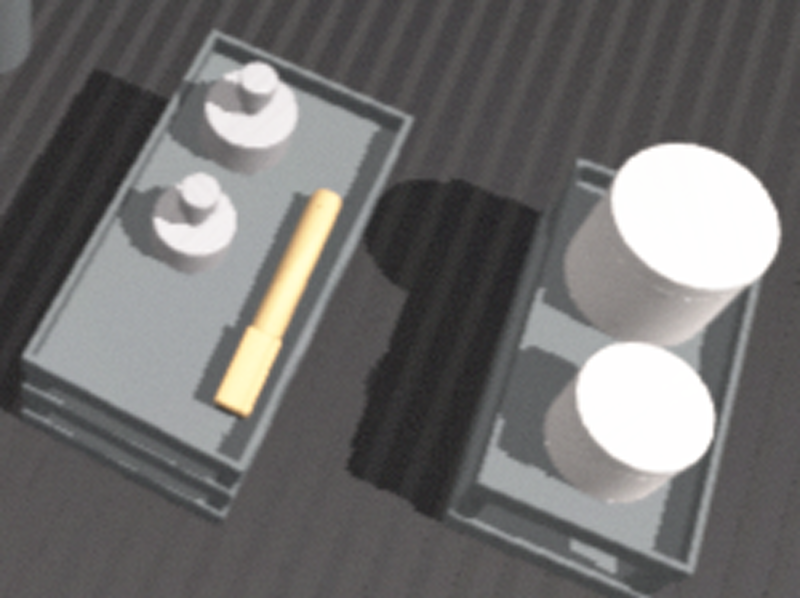

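```bash
cat > h.py <<'E'
import numpy as np,cv2
C={'scene':(np.array([[461.50142921,0,320.97271125],[0,461.50142921,240.66205938],[0,0,1]]),np.array([[-0.45378388,0.89102291,-0.01258402],[0.7643225,0.38191948,-0.5195658],[-0.45813895,-0.24538884,-0.85433777]]),np.array([0.1495184,-0.34027782,1.36466561])),
'top':(np.array([[538.71634007,0,310.88916948],[0,538.71634007,230.48935314],[0,0,1]]),np.array([[-0.01218482,-0.99987815,0.00975795],[-0.98636238,0.01041709,-0.16425813],[0.16413646,-0.01162633,-0.98636912]]),np.array([0.06150172,0.4997386,1.39337444]))}
def ray(n,u,v,z):
    K,R,t=C[n]; o=-R.T@t; d=R.T@np.linalg.solve(K,[u,v,1.]); return o+d*(z-o[2])/d[2]
def proj(n,X):
    K,R,t=C[n]; p=K@(R@np.asarray(X,float)+t); return p[:2]/p[2]
E
python3 - <<'E'
from h import *
np.set_printoptions(precision=4,suppress=True)
Z={'z1':('top',325,140,4.7),'z2':('top',90,150,4),'z3':('scene',100,170,4.2),'z4':('scene',320,210,3.2)}
def p(zn,u,v,z,l):
    n,x,y,s=Z[zn]; print(l,ray(n,x+(u+.5)/s-.5,y+(v+.5)/s-.5,z))
for l,u,v in(('TL',62,37),('TR',269,60),('BR',243,360),('BL',28,340)): p('z1',u,v,.107,'wp '+l)
for l,u,v in(('TL',543,104),('TR',752,126),('BR',740,424),('BL',525,403)): p('z1',u,v,.079,'tp '+l)
p('z1',378,383,.070,'btn')
p('z1',150,238,.162,'small head')
p('z1',687,205,.159,'tin top')
p('z2',587,408,.178,'large head');p('z2',591,412,.140,'large body top')
p('z2',592,266,.170,'med head');
for l,u,v in(('TL',462,70),('TR',694,77),('BR',686,520),('BL',433,502)): p('z2',u,v,.122,'tray '+l)
p('z3',487,210,.070,'btn')
p('z3',600,290,.162,'small head')
p('z3',137,118,.159,'tin top')
p('z4',260,77,.178,'large head');p('z4',201,188,.170,'med head')
for l,u,v in(('a',215,32),('b',413,120),('c',240,465),('d',27,357)): p('z4',u,v,.122,'tray '+l)
for l,u,v in(('a',590,233),('b',760,333),('c',570,582),('d',381,462)): p('z3',u,v,.107,'wp '+l)
p('top',0,0,0,'') if 0 else None
print('bottle', ray('top',328,268,.185))
E
```

```text
wp TL [ 0.708  -0.0162  0.107 ]
wp TR [ 0.6937 -0.1307  0.107 ]
wp BR [ 0.5246 -0.1109  0.107 ]
wp BL [0.5369 0.0058 0.107 ]
tp TL [ 0.6754 -0.289   0.079 ]
tp TR [ 0.6615 -0.4066  0.079 ]
tp BR [ 0.4912 -0.3888  0.079 ]
tp BL [ 0.5042 -0.2702  0.079 ]
btn [ 0.5179 -0.1908  0.07  ]
small head [ 0.5798 -0.0566  0.162 ]
tin top [ 0.5956 -0.3414  0.159 ]
large head [0.4284 0.2358 0.178 ]
large body top [0.4307 0.2382 0.14  ]
med head [0.5162 0.2347 0.17  ]
tray TL [0.6539 0.325  0.122 ]
tray TR [0.6479 0.1769 0.122 ]
tray BR [0.3652 0.1812 0.122 ]
tray BL [0.3781 0.3374 0.122 ]
btn [ 0.52   -0.1872  0.07  ]
small head [ 0.5784 -0.0571  0.162 ]
tin top [ 0.5961 -0.3388  0.159 ]
large head [0.428  0.2389 0.178 ]
med head [0.5158 0.2357 0.17  ]
tray a [0.371  0.1901 0.122 ]
tray b [0.3776 0.3383 0.122 ]
tray c [0.6521 0.3241 0.122 ]
tray d [0.6482 0.1799 0.122 ]
wp a [ 0.5248 -0.1073  0.107 ]
wp b [0.5383 0.0072 0.107 ]
wp c [ 0.7035 -0.0064  0.107 ]
wp d [ 0.6911 -0.1282  0.107 ]
bottle [0.3861 0.0181 0.185 ]
```

```bash
python3 -m jog '[{"travel":[0.14,0.13,0.08],"rotation":[0,0,-0.05]},{"travel":[0.28,0.26,0.16],"rotation":[0,0,-0.1]},{"travel":[0.42,0.39,0.24],"rotation":[0,0,-0.15]},{"travel":[0.56,0.52,0.3],"rotation":[0,0,-0.2]},{"travel":[0.7,0.65,0.33],"rotation":[0,0,-0.22]}]' 0
```

```text
t: 0.72
tool_pos: [0.3947, -0.3745, 0.3305]
tool_rot: [1.0, -0.018, 0.001, -0.0]
ft_force: [-0.0, 0.2, 0.4]
grip_width: 1.0
```

```bash
python3 -m jog '[{"travel":[0.06,0.19,0],"rotation":[0,0,0]},{"travel":[0.12,0.38,0],"rotation":[0,0,0]},{"travel":[0.18,0.57,0],"rotation":[0,0,0]},{"travel":[0.24,0.76,0],"rotation":[0,0,0]},{"travel":[0.28,0.95,0],"rotation":[0,0,0]}]'
```

```text
t: 1.35
tool_pos: [0.479, -0.0875, 0.3303]
tool_rot: [1.0, -0.018, 0.001, -0.0]
ft_force: [0.0, -0.2, 0.2]
grip_width: 1.003
```

Next to above the large weight at (0.428, 0.2375): shift (-0.051, 0.325).

```bash
python3 -m jog '[{"travel":[0,0.2,0],"rotation":[0,0,0]},{"travel":[-0.04,0.4,0],"rotation":[0,0,0]},{"travel":[-0.08,0.6,0],"rotation":[0,0,0]},{"travel":[-0.12,0.8,0],"rotation":[0,0,0]},{"travel":[-0.17,1.0,0],"rotation":[0,0,0]}]'
```

```text
t: 1.98
tool_pos: [0.4272, 0.2143, 0.3301]
tool_rot: [1.0, -0.018, 0.001, -0.0]
ft_force: [1.3, 0.6, 0.2]
grip_width: 1.0
```

```bash
python3 -m jog '[{"travel":[0,0.077,-0.15],"rotation":[0,0,0]},{"travel":[0,0.077,-0.3],"rotation":[0,0,0]},{"travel":[0,0.077,-0.45],"rotation":[0,0,0]},{"travel":[0,0.077,-0.55],"rotation":[0,0,0]},{"travel":[0,0.077,-0.6],"rotation":[0,0,0]}]'
python3 - <<'E'
from cell import arm
import cv2
s=arm.sense(); print(s['tool_pos'],s['ft_force'])
f=arm.grab_frame('scene')['color'];cv2.imwrite('pics/g1.png',cv2.resize(f[180:330,300:500],None,fx=4,fy=4,interpolation=2))
E
```

```text
t: 2.6
tool_pos: [0.4259, 0.237, 0.1483]
tool_rot: [1.0, -0.018, -0.001, 0.0]
ft_force: [0.3, 0.1, 0.4]
grip_width: 1.004
[0.42589617 0.23695605 0.14830478] [0.29570222 0.07963545 0.4065946 ]
```

View pics/g1.png

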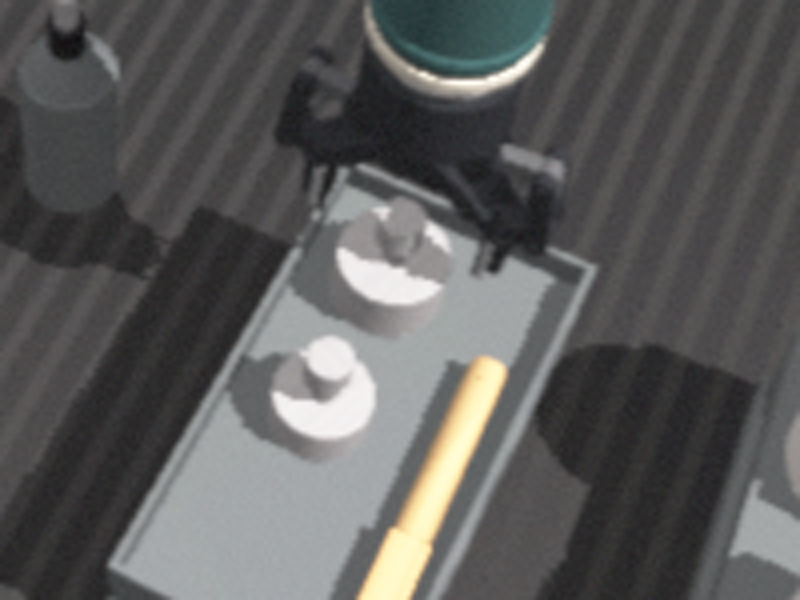

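The fingers straddle the large weight's head (about pixel 400,235 in the crop). Next I close on it.

```bash
python3 -m jog '[{"travel":[0.008,0,0.005],"rotation":[0,0,0]},{"travel":[0.008,0,0.005],"rotation":[0,0,0]},{"travel":[0.008,0,0.005],"rotation":[0,0,0]},{"travel":[0.008,0,0.005],"rotation":[0,0,0]},{"travel":[0.008,0,0.005],"rotation":[0,0,0]}]' 255 50; python3 -m jog '[{"travel":[0,0,0],"rotation":[0,0,0]},{"travel":[0,0,0],"rotation":[0,0,0]},{"travel":[0,0,0],"rotation":[0,0,0]},{"travel":[0,0,0.03],"rotation":[0,0,0]},{"travel":[0,0,0.07],"rotation":[0,0,0]}]'
```

```text
t: 3.28
tool_pos: [0.4287, 0.2369, 0.15]
tool_rot: [1.0, -0.018, -0.001, 0.0]
ft_force: [-0.0, -0.9, 6.4]
grip_width: 0.276
t: 3.9
tool_pos: [0.4283, 0.2368, 0.1713]
tool_rot: [1.0, -0.018, -0.001, 0.0]
ft_force: [0.1, -0.5, -3.6]
grip_width: 0.276
```

```bash
python3 -m jog '[{"travel":[0,0,0.15],"rotation":[0,0,0]},{"travel":[0,0,0.3],"rotation":[0,0,0]},{"travel":[0,0,0.45],"rotation":[0,0,0]},{"travel":[0.06,-0.08,0.53],"rotation":[0,0,0]},{"travel":[0.16,-0.2,0.53],"rotation":[0,0,0]}]'
python3 - <<'E'
from cell import arm
import cv2
s=arm.sense(); print(s['tool_pos'],s['ft_force'],s['grip_width'])
f=arm.grab_frame('scene')['color'];cv2.imwrite('pics/g2.png',cv2.resize(f[100:290,300:500],None,fx=3,fy=3,interpolation=2))
E
```

```text
t: 4.53
tool_pos: [0.4775, 0.1773, 0.3339]
tool_rot: [1.0, -0.017, 0.002, -0.001]
ft_force: [1.1, -0.5, -4.1]
grip_width: 0.277
[0.47749832 0.17733545 0.33390298] [ 1.11862049 -0.54444627 -4.05246301] 0.2771387495489817
```

View pics/g2.png

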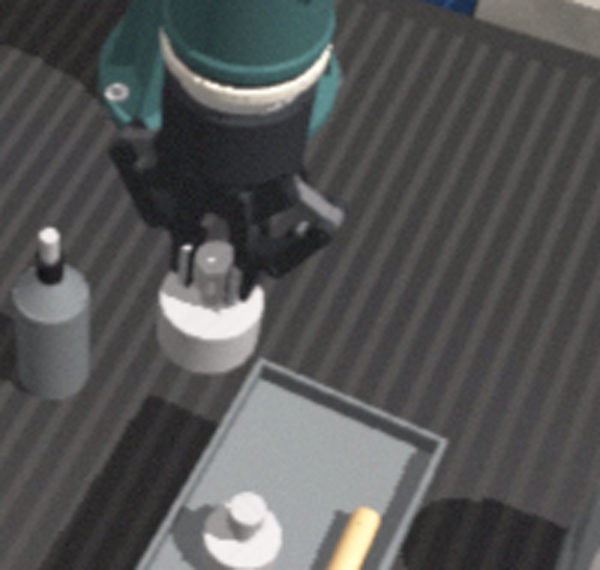

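The weight is held upright at about (210,310) in the crop, and the medium is undisturbed.

```bash
python3 -m jog '[{"travel":[0.12,-0.16,0],"rotation":[0,0,0]},{"travel":[0.24,-0.32,0],"rotation":[0,0,0]},{"travel":[0.36,-0.48,0],"rotation":[0,0,0]},{"travel":[0.48,-0.65,0],"rotation":[0,0,0]},{"travel":[0.6,-0.81,0],"rotation":[0,0,0]}]';python3 -m jog '[{"travel":[0,0,-0.1],"rotation":[0,0,0]},{"travel":[0,0,-0.2],"rotation":[0,0,0]},{"travel":[0,0,-0.3],"rotation":[0,0,0]},{"travel":[0,0,-0.4],"rotation":[0,0,0]},{"travel":[0,0,-0.4],"rotation":[0,0,0]}]'
python3 - <<'E'
from cell import arm
import cv2
s=arm.sense(); print(s['tool_pos'],s['ft_force'],s['grip_width'])
f=arm.grab_frame('scene')['color'];cv2.imwrite('pics/g3.png',cv2.resize(f[100:330,80:330],None,fx=2.6,fy=2.6,interpolation=2))
f=arm.grab_frame('top')['color'];cv2.imwrite('pics/g4.png',cv2.resize(f[120:270,310:510],None,fx=4,fy=4,interpolation=2))
E
```

```text
t: 5.2
tool_pos: [0.6622, -0.0726, 0.3331]
tool_rot: [1.0, -0.019, 0.003, 0.002]
ft_force: [0.9, 0.6, -3.2]
grip_width: 0.271
t: 5.82
tool_pos: [0.6598, -0.0721, 0.2105]
tool_rot: [1.0, -0.019, -0.0, 0.001]
ft_force: [0.2, 0.3, -2.5]
grip_width: 0.272
[ 0.65982809 -0.07207086  0.21046139] [ 0.19024858  0.27893547 -2.48260245] 0.27170503391870227
```

View pics/g3.png

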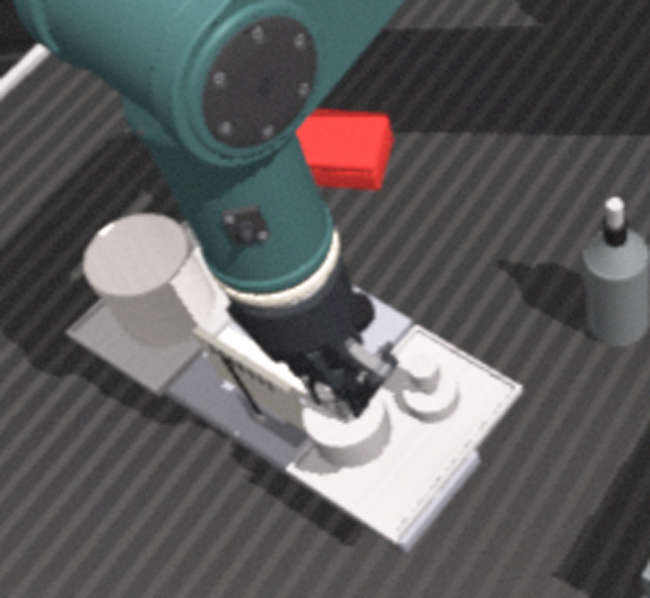

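View pics/g4.png

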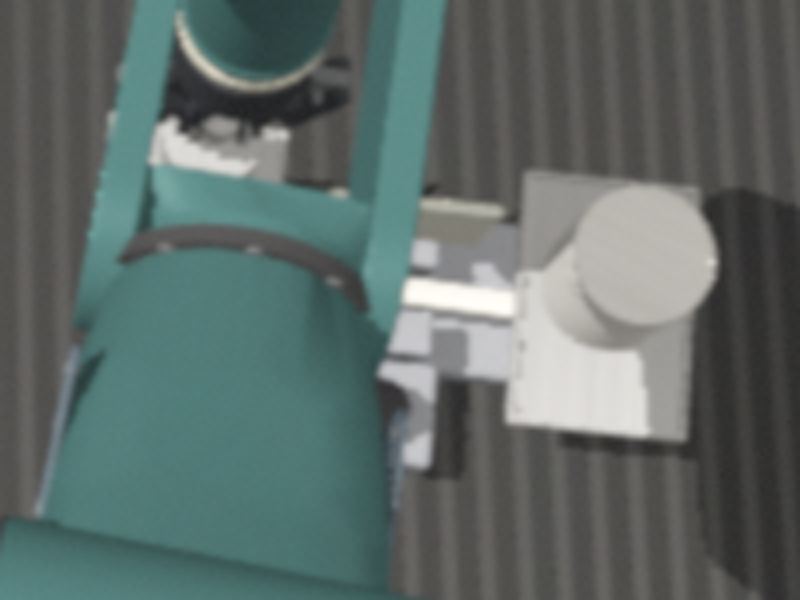

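```bash
python3 -m jog '[{"travel":[-0.01,0.02,-0.05],"rotation":[0,0,0]},{"travel":[-0.01,0.02,-0.09],"rotation":[0,0,0]},{"travel":[-0.01,0.02,-0.13],"rotation":[0,0,0]},{"travel":[-0.01,0.02,-0.16],"rotation":[0,0,0]},{"travel":[-0.01,0.02,-0.175],"rotation":[0,0,0]}]'; python3 -m jog '[{"travel":[0,0,-0.01],"rotation":[0,0,0]},{"travel":[0,0,-0.02],"rotation":[0,0,0]},{"travel":[0,0,-0.03],"rotation":[0,0,0]},{"travel":[0,0,-0.04],"rotation":[0,0,0]},{"travel":[0,0,-0.04],"rotation":[0,0,0]}]'
```

```text
t: 6.55
tool_pos: [0.6592, -0.0666, 0.1604]
tool_rot: [1.0, -0.019, 0.003, 0.002]
ft_force: [0.7, 0.7, -3.6]
grip_width: 0.279
t: 7.18
tool_pos: [0.6597, -0.0666, 0.1488]
tool_rot: [1.0, -0.019, 0.003, 0.002]
ft_force: [0.2, 0.5, -1.1]
grip_width: 0.274
```

```bash
python3 -m jog '[{"travel":[0,0,-0.01],"rotation":[0,0,0]},{"travel":[0,0,-0.02],"rotation":[0,0,0]},{"travel":[0,0,-0.03],"rotation":[0,0,0]},{"travel":[0,0,-0.037],"rotation":[0,0,0]},{"travel":[0,0,-0.037],"rotation":[0,0,0]}]'
python3 - <<'E'
from cell import arm
import cv2
f=arm.grab_frame('scene')['color'];cv2.imwrite('pics/g5.png',cv2.resize(f[170:320,100:300],None,fx=4,fy=4,interpolation=2))
s=arm.sense(); print(s['tool_pos'],s['ft_force'],s['grip_width'])
E
```

```text
t: 7.8
tool_pos: [0.6597, -0.0665, 0.1375]
tool_rot: [1.0, -0.019, 0.003, 0.002]
ft_force: [-0.4, 1.0, -0.1]
grip_width: 0.272
[ 0.65975507 -0.06654603  0.13762717] [0.76161784 2.92015424 0.62544311] 0.27911495995121255
```

View pics/g5.png

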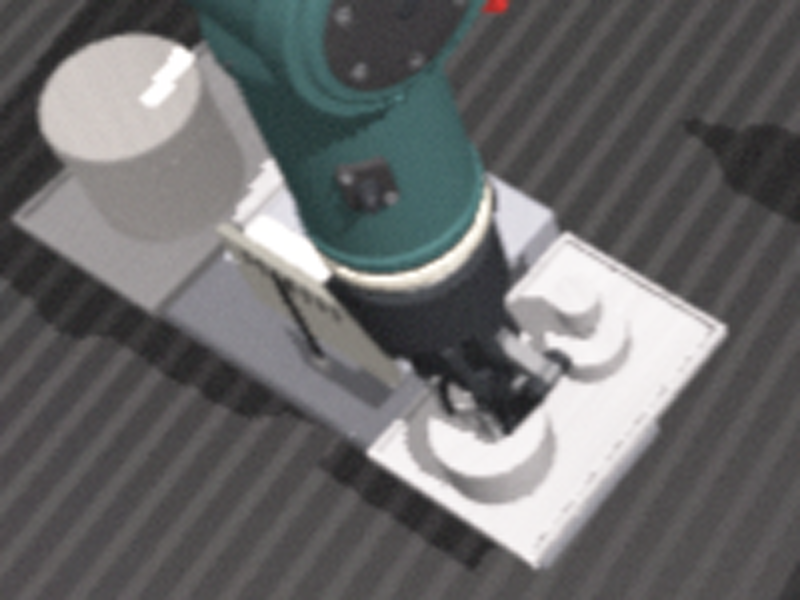

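The large weight is on the +x half of the pan and the pointer is near centre, so I release.

```bash
python3 -m jog '[{"travel":[0,0,0],"rotation":[0,0,0]},{"travel":[0,0,0],"rotation":[0,0,0]},{"travel":[0,0,0],"rotation":[0,0,0]},{"travel":[0,0,0],"rotation":[0,0,0]},{"travel":[0,0,0],"rotation":[0,0,0]}]' 110; python3 -m jog '[{"travel":[0,0,0.04],"rotation":[0,0,0]},{"travel":[0,0,0.1],"rotation":[0,0,0]},{"travel":[0,0,0.18],"rotation":[0,0,0]},{"travel":[0,0,0.3],"rotation":[0,0,0]},{"travel":[0,0,0.42],"rotation":[0,0,0]}]'
```

```text
t: 8.48
tool_pos: [0.6597, -0.0666, 0.1376]
tool_rot: [1.0, -0.019, 0.003, 0.002]
ft_force: [-0.3, 0.3, 0.4]
grip_width: 0.572
t: 9.1
tool_pos: [0.6599, -0.0666, 0.2664]
tool_rot: [1.0, -0.019, 0.004, 0.002]
ft_force: [0.7, -0.5, 0.1]
grip_width: 0.567
```

```bash
python3 -m jog '[{"travel":[-0.1,-0.08,0],"rotation":[0,0,0]},{"travel":[-0.2,-0.16,0],"rotation":[0,0,0]},{"travel":[-0.3,-0.25,0],"rotation":[0,0,0]},{"travel":[-0.4,-0.34,0],"rotation":[0,0,0]},{"travel":[-0.47,-0.41,0],"rotation":[0,0,0]}]' 255
python3 - <<'E'
from cell import arm
import cv2
f=arm.grab_frame('scene')['color'];cv2.imwrite('pics/g6.png',cv2.resize(f[150:320,90:300],None,fx=3.5,fy=3.5,interpolation=2))
s=arm.sense(); print(s['tool_pos'],s['ft_force'],s['grip_width'])
E
```

```text
t: 9.72
tool_pos: [0.518, -0.1907, 0.2682]
tool_rot: [1.0, -0.019, 0.005, 0.003]
ft_force: [0.2, -0.3, 0.4]
grip_width: -0.0
[ 0.51579062 -0.19268215  0.2680547 ] [-2.58931976 -1.177461   -0.27282839] 0.005078867222428289
```

View pics/g6.png

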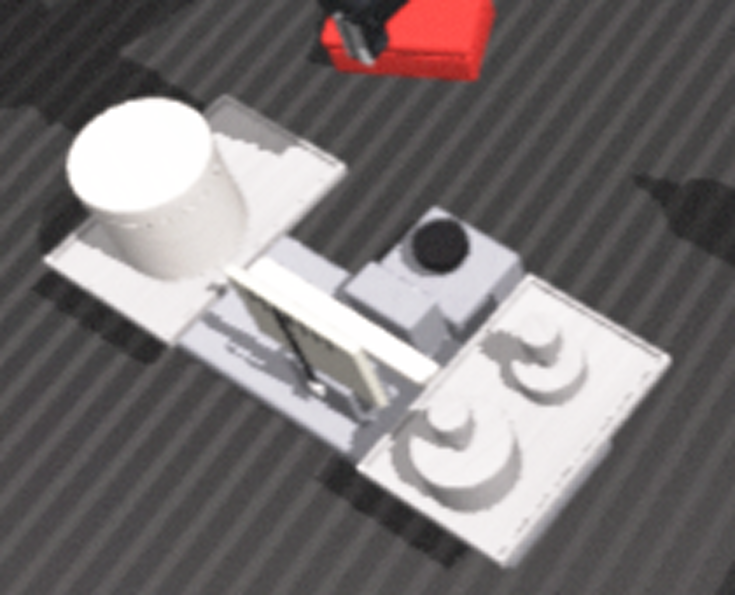

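Both weights stand upright on the pan, at (460,440) and (545,360). The pointer is at the middle of the plate and the button is clear at (440,246). I check the level numerically.

Run:
```python
from h import *
c=lambda p:(90+(p[0]+.5)/3.5-.5,150+(p[1]+.5)/3.5-.5)
q=lambda X:((proj('scene',X)-[90,150])*3.5).round(1)
a=(.5247,-.109);b=(.5375,.0065);tr=(.6615,-.4066);bl=(.5042,-.2702);br=(.4912,-.3888)
for n,P,m in(('wp a',a,(530,277)),('wp b',b,(669,360)),('tp bl',bl,(346,168)),('tp br',br,(224,96))):
    print(n,'meas',m,{z:q((*P,z)) for z in(.079,.093,.107)})
```

```text
wp a meas (530, 277) {0.079: array([530.1, 284.7]), 0.093: array([526.7, 273.3]), 0.107: array([523.3, 261.7])}
wp b meas (669, 360) {0.079: array([670.5, 366.5]), 0.093: array([668.6, 355.8]), 0.107: array([666.7, 344.8])}
tp bl meas (346, 168) {0.079: array([350.5, 175.9]), 0.093: array([345.4, 163.9]), 0.107: array([340.1, 151.7])}
tp br meas (224, 96) {0.079: array([226.2, 103.7]), 0.093: array([220. ,  91.4]), 0.107: array([213.6,  78.7])}
```

Both pans sit at the same height, so the beam is level. Next I descend over the button.

```bash
python3 -m jog '[{"travel":[0.01,0.01,-0.15],"rotation":[0,0,0]},{"travel":[0.01,0.01,-0.3],"rotation":[0,0,0]},{"travel":[0.01,0.01,-0.45],"rotation":[0,0,0]},{"travel":[0.01,0.01,-0.56],"rotation":[0,0,0]},{"travel":[0.01,0.01,-0.61],"rotation":[0,0,0]}]'
python3 - <<'E'
from cell import arm
import cv2
f=arm.grab_frame('scene')['color'];cv2.imwrite('pics/g7.png',cv2.resize(f[150:320,90:300],None,fx=3.5,fy=3.5,interpolation=2))
s=arm.sense(); print(s['tool_pos'],s['ft_force'],s['grip_width'])
E
```

```text
t: 10.4
tool_pos: [0.5187, -0.1894, 0.0844]
tool_rot: [1.0, -0.019, 0.003, 0.003]
ft_force: [-0.3, 0.0, -0.3]
grip_width: 0.001
[ 0.51825683 -0.18919841  0.08339242] [ 0.11199122  0.77635694 -0.7628162 ] -0.002121574744941915
```

View pics/g7.png

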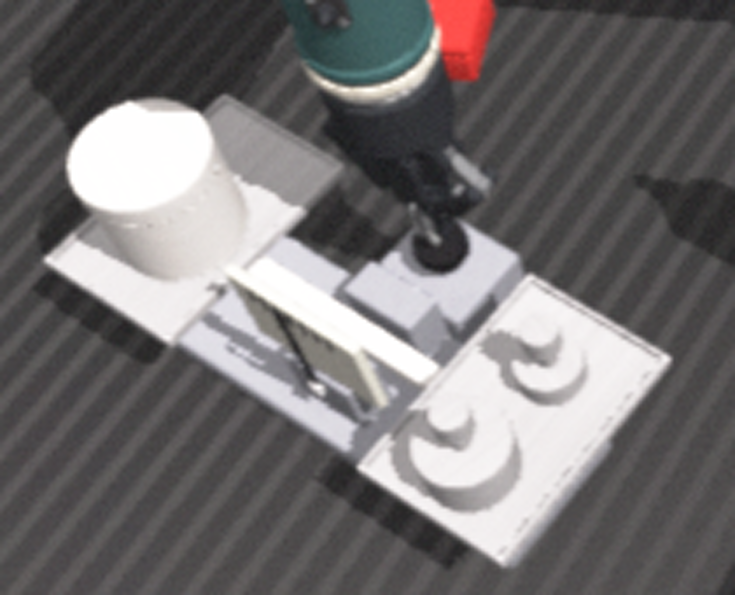

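The closed fingertips are over the cap (435,245), so I lower step by step, watching the force.

```bash
python3 -m jog '[{"travel":[0,0,-0.02],"rotation":[0,0,0]},{"travel":[0,0,-0.04],"rotation":[0,0,0]},{"travel":[0,0,-0.05],"rotation":[0,0,0]},{"travel":[0,0,-0.05],"rotation":[0,0,0]},{"travel":[0,0,-0.05],"rotation":[0,0,0]}]';  python3 - <<'E'
from cell import arm
s=arm.sense(); print(s['tool_pos'],s['ft_force'])
E
```

```text
t: 11.08
tool_pos: [0.5188, -0.1895, 0.0689]
tool_rot: [1.0, -0.019, 0.003, 0.003]
ft_force: [0.2, 0.0, 1.4]
grip_width: -0.001
[ 0.51875644 -0.1894863   0.06890005] [0.17393343 0.01923127 1.42733381]
```

```bash
python3 -m jog '[{"travel":[0,0,-0.004],"rotation":[0,0,0]},{"travel":[0,0,-0.008],"rotation":[0,0,0]},{"travel":[0,0,-0.012],"rotation":[0,0,0]},{"travel":[0,0,-0.014],"rotation":[0,0,0]},{"travel":[0,0,-0.014],"rotation":[0,0,0]}]'
```

```text
t: 11.7
tool_pos: [0.5188, -0.1895, 0.0647]
tool_rot: [1.0, -0.019, 0.003, 0.003]
ft_force: [0.1, -0.0, 2.5]
grip_width: -0.001
```

```bash
python3 -m jog '[{"travel":[0,0,-0.002],"rotation":[0,0,0]},{"travel":[0,0,-0.003],"rotation":[0,0,0]},{"travel":[0,0,-0.003],"rotation":[0,0,0]},{"travel":[0,0,-0.003],"rotation":[0,0,0]},{"travel":[0,0,-0.003],"rotation":[0,0,0]}]'; python3 -m jog '[{"travel":[0,0,0],"rotation":[0,0,0]},{"travel":[0,0,0],"rotation":[0,0,0]},{"travel":[0,0,0],"rotation":[0,0,0]},{"travel":[0,0,0],"rotation":[0,0,0]},{"travel":[0,0,0],"rotation":[0,0,0]}]'
```

```text
t: 12.32
tool_pos: [0.5188, -0.1895, 0.064]
tool_rot: [1.0, -0.019, 0.003, 0.003]
ft_force: [-0.5, 0.3, 4.9]
grip_width: -0.0
t: 12.95
tool_pos: [0.5188, -0.1895, 0.0641]
tool_rot: [1.0, -0.019, 0.003, 0.003]
ft_force: [-0.2, -0.2, 4.0]
grip_width: -0.003
```

At the halfway stop with about 4–5 N. I hold a little longer, then press fully.

```bash
python3 -m jog '[{"travel":[0,0,0],"rotation":[0,0,0]},{"travel":[0,0,0],"rotation":[0,0,0]},{"travel":[0,0,0],"rotation":[0,0,0]},{"travel":[0,0,0],"rotation":[0,0,0]},{"travel":[0,0,0],"rotation":[0,0,0]}]'; python3 -m jog '[{"travel":[0,0,-0.007],"rotation":[0,0,0]},{"travel":[0,0,-0.014],"rotation":[0,0,0]},{"travel":[0,0,-0.02],"rotation":[0,0,0]},{"travel":[0,0,-0.021],"rotation":[0,0,0]},{"travel":[0,0,-0.021],"rotation":[0,0,0]}]'
```

```text
t: 13.58
tool_pos: [0.5188, -0.1895, 0.0641]
tool_rot: [1.0, -0.019, 0.003, 0.003]
ft_force: [0.0, 1.8, 3.7]
grip_width: -0.002
t: 14.2
tool_pos: [0.5189, -0.1895, 0.0585]
tool_rot: [1.0, -0.019, 0.003, 0.003]
ft_force: [-2.5, 1.7, 12.5]
grip_width: 0.001
```

```bash
python3 -m jog '[{"travel":[0,0,-0.003],"rotation":[0,0,0]},{"travel":[0,0,-0.004],"rotation":[0,0,0]},{"travel":[0,0,-0.004],"rotation":[0,0,0]},{"travel":[0,0,-0.004],"rotation":[0,0,0]},{"travel":[0,0,-0.004],"rotation":[0,0,0]}]'
```

```text
t: 14.82
tool_pos: [0.5189, -0.1895, 0.0582]
tool_rot: [1.0, -0.019, 0.004, 0.004]
ft_force: [-2.4, 2.2, 12.0]
grip_width: 0.002
```

```bash
python3 -m jog '[{"travel":[0,0,-0.003],"rotation":[0,0,0]},{"travel":[0,0,-0.005],"rotation":[0,0,0]},{"travel":[0,0,-0.005],"rotation":[0,0,0]},{"travel":[0,0,-0.005],"rotation":[0,0,0]},{"travel":[0,0,-0.005],"rotation":[0,0,0]}]'; python3 -m jog '[{"travel":[0,0,0.02],"rotation":[0,0,0]},{"travel":[0,0,0.06],"rotation":[0,0,0]},{"travel":[0,0,0.15],"rotation":[0,0,0]},{"travel":[0,0,0.3],"rotation":[0,0,0]},{"travel":[0,0,0.45],"rotation":[0,0,0]}]'
```

```text
t: 15.45
tool_pos: [0.5189, -0.1895, 0.0578]
tool_rot: [1.0, -0.019, 0.004, 0.004]
ft_force: [-3.5, 1.9, 16.5]
grip_width: 0.002
t: 16.08
tool_pos: [0.5183, -0.1892, 0.1937]
tool_rot: [1.0, -0.019, 0.003, 0.003]
ft_force: [-0.5, 0.0, -0.2]
grip_width: -0.003
```

```bash
python3 -m jog '[{"travel":[-0.06,-0.1,0.1],"rotation":[0,0,0]},{"travel":[-0.12,-0.2,0.2],"rotation":[0,0,0]},{"travel":[-0.18,-0.3,0.3],"rotation":[0,0,0]},{"travel":[-0.24,-0.4,0.4],"rotation":[0,0,0]},{"travel":[-0.24,-0.4,0.4],"rotation":[0,0,0]}]'
python3 - <<'E'
from cell import arm
import cv2
f=arm.grab_frame('scene')['color'];cv2.imwrite('pics/e1.png',f);cv2.imwrite('pics/e2.png',cv2.resize(f[150:320,90:300],None,fx=3.5,fy=3.5,interpolation=2))
s=arm.sense(); print(s['t'],s['tool_pos'],s['ft_force'])
E
```

```text
t: 16.7
tool_pos: [0.4463, -0.312, 0.3161]
tool_rot: [1.0, -0.021, 0.005, 0.005]
ft_force: [-0.1, -0.7, -0.5]
grip_width: -0.001
16.75 [ 0.44617069 -0.31005592  0.31437939] [-0.63273211 -0.44486887  0.11409179]
```

View pics/e2.png

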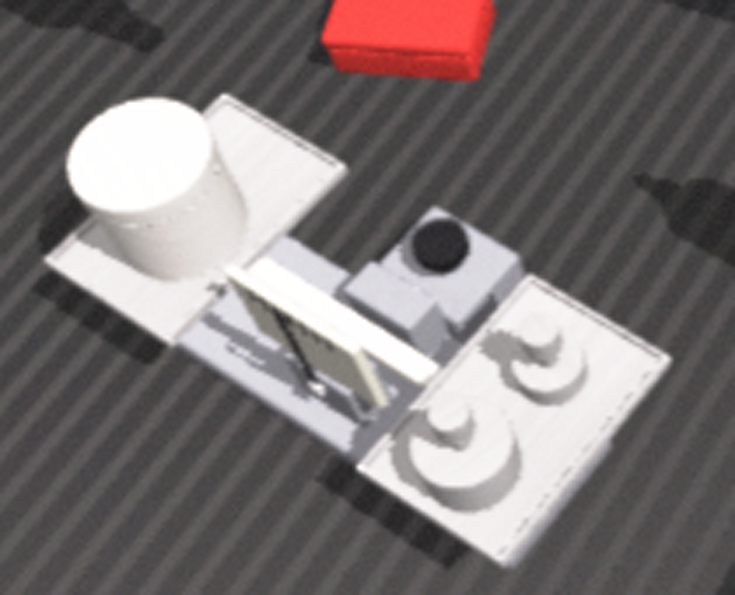

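View pics/e1.png

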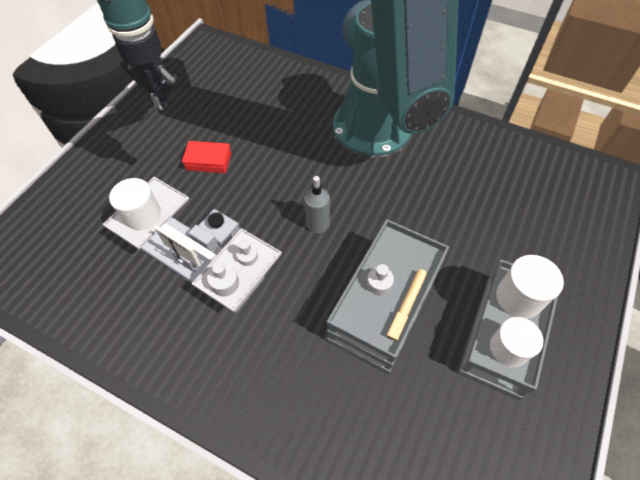

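The beam is level and the button is back up at (440,246). The medium weight is upright in the tray with the brush (380,278), and the bystanders have not moved. I hand in.

```bash
python3 -c "
from cell import arm
print(arm.sign_off())"
```

```text
the job is handed in; nothing more can be done
None
```

The weighing is done and handed in at about 17 s of the 72 s allowed; the hand-in gave no verdict.

- **Weights:** The tin on the pan measured about 91 mm across, which makes it the 600 g one. The 200 g weight was already on the weight pan, so I left it and set the 400 g weight down beside it. The 300 g weight stayed upright in the top tray with the brush.
- **Level:** Before the press, the corners of both pans sat at the same height in the picture, and the final picture looks unchanged. That is my only evidence for level, since I could not read the beam joint directly.
- **Button, halfway stop:** I pressed the button to a tip height of 64 mm and held it there for about 1.3 s at roughly 4–5 N.
- **Button, full press:** I then pressed it down to about 58 mm, where the force rose to 16.5 N. Two earlier pushes reached 12–12.5 N, just under the expected 13.5 N, so I pushed slightly further to be sure. I then let go.
- **Last picture:** The weights are upright, the button is up, and the tins, red case, brush and spray bottle show no visible movement. The arm is clear of everything.

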